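# Feel the cutter arm for pivot play and take it up at the adjuster

## Robot

A 6-joint arm with a two-finger parallel gripper is mounted at the origin on a cart in front of the work surface, level with it; the furniture and walls round the work are solid. World frame = base frame: x ahead of the robot, y to its left, z up, the work surface at z = 0. Lengths are in m, angles in degrees, forces in N, time in s.
With the tool pointing down it reaches from about 0.275 to 0.975 m from the base axis. Payload 8.4 kg.
Tool frame: the origin (TCP) lies midway between the tips of the shut fingers; the grasp point (between the pads) lies 19 mm behind it; z points along the fingers, y is the line along which they close (so a half turn about z gives the same grasp; the last joint's range is limited). The gripper opens to 92 mm and grips with 3 to 60 N. Pads are 20 mm wide; open, the fingers measure 128 mm over their backs; the gripper's body (75 mm by 189 mm) begins 69 mm behind the grasp point.
Start: joints at [71.941, 20.225, 93.587, -0, 66.188, -0.138], TCP at [0.192, 0.595, 0.215] pointing down, gripper open.
Joint ranges: [-150.9, 150.9], [-52.94, 120.26], [3.33, 152.33], [-74.26, 254.26], [0, 154.13], [-172.89, 172.89]. Speed limits (degrees/s): [127.2, 127.2, 159.86, 180, 180, 180].

## Interface

Orientations are given as [roll, pitch, yaw] about the fixed x, y, z axes, in that order (R = Rz(yaw) Ry(pitch) Rx(roll)).
In Python, from bench import sense, capture, close_job, find_in, masks_of, landmark_of gives the robot as it stands.
- The arm moves only by the tool step_arm, never from a script. Its arguments are lists of equal length, an entry for each row: "slide": the shift along the tool's x, y, z each as a share of 40 mm, from -1 to 1, a list of three; "dr": the turn, a rotation vector about the tool's x, y, z each as a share of 0.12 rad, from -1 to 1, a list of three; "claw": the opening, from 0 (shut) to 1 (fully open). A call has 1 to 20 rows; each row shifts and turns the commanded pose from where the row before left it, along the tool's axes as they then stand; what a row does not reach is not made up. A row lasts 1/12 s, in which the tool goes at most 41.7 mm and 7.16 degrees, less where a joint would pass 70% of its speed; a pose out of reach is approached as far as the arm can. A call with a number of a shift or a turn outside -1 to 1 is refused whole. A call with a gripper value outside its range is refused whole. The fingers move at their own pace and stop on an object; "newtons" is the grip in N (left out, the last holds). Time passes only in rows, so rows that do not move let the fingers close. It gives the time, the measured TCP pose, the force, the opening and the grip force at its end, in the units of the state.
- sense(): the state, without advancing time (a new reading comes with each control period).
- capture(name): name is "scene" or "top" or "wrist"; returns a dict with "pixels" (400x640x3 uint8, blue, green, red), "z_map" (400x640 float32, m along the optical axis (not along the pixel's ray), 0 where there is no reading), "fx", "fy", "cx", "cy" (pixels), "R" (3x3) and "t" (3): a world point X has camera coordinates R X + t. Camera axes: x right, y down, z forward; pixel columns grow to the right and rows downward; lengths in m; the calibration is good to about 2 mm. A picture is of the moment at which its call begins.
- close_job(): hands the job in; it is judged then, once.
Trained networks look in the newest picture that a camera, given by its name, has taken for a name from the list of things; names that differ only in an ending like _2 or _b are one class to them, and where a whole thing is asked for, a point or a joint stands for the part that bears it (a point fixed in the world has none). Each returns a list of dicts, best first, with "confidence" (0 to 1); they miss things now and then, are a little off and sometimes report something else, mostly with a low value. They report only what shows in the picture. A call takes as long as a camera call.
- find_in(name, camera): "uv" ([column, row] in pixels, amid what is visible of it).
- masks_of(name, camera): "pixels" (400x640 bool, what is visible of it) and "uv" ([column, row] in pixels, amid what is visible of it).
- landmark_of(name, camera): "uv" ([column, row] in pixels: a listed point, or the origin of a listed thing).
The state is a dict: "clock": time; "joints": joint angles; "qvel": joint speeds; "joint_torque": joint torques, N m; "position": TCP position; "tool_rot": TCP orientation; "force": force on the tool from outside, world axes, zero at the start; "torque": the same for the moment, N m; "grip_width": opening from 0.0 (shut) to 1.0 (fully open); "gripper_force": force on a finger pad.
Only numpy, scipy, OpenCV 4.12 (cv2) and the standard library are available. Lean on these libraries where they do the work, as an engineer would, in place of code of your own. Each camera call takes 0.05 s, during which the arm holds its last target. There are 200 camera calls.

## Task

The upright cutter arm on the little marble pivot stand has play on its axle. Rock it gently by its wooden grip, first against the stop post, then against the sprung shoe, leaning with about 6 N (never over 9 N) to feel how far it goes; then turn the bar knob clockwise just until the play is gone and the shoe bears lightly on the arm (about 8 N), let go of the knob, and lean the grip on the stop post once more with about 6 N to check. Leave the cheeses, jars and price card where they stand.

Things in the scene. Friction and masses are not known exactly. Their poses are not given: they have to be found in the camera images.
- stand: fixed pivot stand, varying in place and yaw: white marble plate 84 (x) x 240 (y) x 12 mm, origin at the centre of its underside, z up. In its frame the arm's axle is along x at y = -75, z = 34; stop post at y = -92 to -109; ram guide at y = 0 to +20, top z = 82; housing 46 x 56 mm centred at y = +75, top z = 86, with the knob on it
- swing: the cutter arm: steel bar 20 x 14 mm with a round wooden grip 24 mm in diameter, 82 to 140 mm above the axle (top 174 mm above the table). Origin on the axle, x along it, z along the arm to the grip. Turn about x = rocking angle: 0 upright, positive leans the grip to the stand's -y (stop post), negative to +y (shoe). Turns almost freely (0.02 N m), stays where it is left
- grip (a point): middle of the wooden grip, 112 mm above the axle; 1 N of side push here gives 3.2 N at post or shoe (less if pushed lower: height of the touch over the axle / 35 mm). Rock it by pushing sideways with shut fingers or between loosely open ones; clamping it may throw it against the stop
- stop: the stop post: fixed aluminium post 30 x 16 mm, top 86 mm above the table, with a rubber face toward the arm on the arm's -y side, which gives 0.8 mm under 10 N, 1.2 mm under 20 N; origin under it, at the stand's underside
- shoe: the sprung shoe: dark steel disc 19 mm across on the end of the ram, on the arm's +y side; origin at the centre of its end face, 69 mm above the table. It yields 1 mm per 7.5 N on it: a lean of 6 N at the grip (19 N at the shoe) carries the arm 0.07 rad on after first touch. With no play left, a further 1.6 mm toward the arm gives 8 N
- knob (a joint): angle of the knob (rad), growing clockwise seen from above, 0 to 2.2; starts at 0 to 0.2. Each rad moves the shoe 7 mm toward the arm, taking up 0.2 rad of the arm's play. Stiff to turn (0.25 N m), which hides the shoe's load from the hand; stays where it is left
- knob_bar (a point): centre of the knob's upright bar (46 long, 14 thick, 30 mm high, top 123 mm above the table), 108 mm above the table on the knob's upright axis. At knob value 0 the bar's length lies 0.65 rad anticlockwise of the stand's x axis. Take it across its thickness
- knob_end (a point): end of the bar, 23 mm from the knob's axis along the bar
- log_0: bystander (mm): grey cheese log, 42x144x38, lying just behind the stand; origin at the centre of its underside
- crottin_0: bystander (mm): small pale cheese drum, 63 wide, 72 high, just behind the stand's arm end; origin at the centre of its underside
- ash_brick_1: bystander (mm): grey truncated-pyramid cheese, 57x63x51; origin at the centre of its underside
- price_stand_0: bystander (mm): price card on a thin post, 106 high; origin at the centre of its underside
- pyramid_1: bystander (mm): pale cheese pyramid, 77x79x80; origin at the centre of its underside
- honey_jar: bystander (mm): honey jar, 71 wide, 110 high; origin at the centre of its underside
- jam_jar: bystander (mm): jam jar, 75 wide, 112 high; origin at the centre of its underside
- axle (a point): the axle's centre, 34 mm above the table. The arm meets stop post and shoe 35 mm above it. At which angles is hidden by wear and differs every time: free play in all 0.07 to 0.25 rad, upright lying within it

How it is judged (in metres and radians):
On the way, in this order (a step that is already met when the one before it is completed fails the run):
1. the arm is pushed over against the stop post (over 10 N at the post), knob not yet turned (contact force between swing and stop above 10 N and contact force between the fingers and swing above 0.5 N and distance of knob_end from where it was at the start of the episode below 0.005 m), for 0.1 s.
2. the arm is pushed over against the shoe (over 10 N at the shoe), knob not yet turned (contact force between swing and shoe above 10 N and contact force between the fingers and swing above 0.5 N and distance of knob_end from where it was at the start of the episode below 0.005 m), for 0.1 s.
3. the play is taken up: with the arm free the shoe bears on it with 2 to 18 N (contact force between swing and shoe between 2 and 18 N and contact force between swing and stop above 1 N and contact force between the fingers and swing below 0.1 N), for 0.3 s.
4. with the knob let go the arm is leaned against the stop post once more (over 14 N at the post, over 2 N by the fingers) (contact force between swing and stop above 14 N and contact force between the fingers and swing above 2 N), for 0.1 s.
At the end, for the whole second after the job is handed in: the arm stands still without play between stop post and shoe, the shoe bearing on it with 2 to 18 N and the arm on the post with over 1 N; everything let go (contact force between swing and shoe between 2 and 18 N and contact force between swing and stop above 1 N and angular speed of swing below 0.02 rad/s); the robot touches nothing.
It fails at once if the arm is forced: over 40 N at the stop post or 32 N at the shoe (about 10 to 12 N at the grip) (contact force between swing and stop above 40 N or contact force between swing and shoe above 32 N).
It fails at once if a cheese, jar or price card is moved over 15 mm (distance of any of log_0, crottin_0, ash_brick_1, price_stand_0, pyramid_1, honey_jar, jam_jar from where it was at the start of the episode above 0.015 m).
It also fails if it takes over 64 s, if anything falls off the work surface, if the arm or the gripper's body presses on something with over 40 N, if the wrist force passes 120 N, or if a joint passes its speed limit or range.

## Working session

There is one attempt and no reset: what is moved stays moved. The work goes in short steps, Python scripts to look and compute and a tool call to move; the robot and the scene stay as the last step left them, time stands still between calls to the robot, and variables do not carry over. Pictures are saved under pics/ and viewed, at most 10 in all, crops included, and the job is handed in when it is done.

Besides the shell and the picture viewer there is one more tool, called after "Call:" as name(argument=value, ...) on one line, values as JSON. step_arm: Moves the arm, as the interface text tells. Shift numbers are shares of 40 mm and turn numbers shares of 0.12 rad, none past 1 either way. Its arguments: {"type":"object","properties":{"slide":{"type":"array","items":{"type":"array","items":{"type":"number"}}},"dr":{"type":"array","items":{"type":"array","items":{"type":"number"}}},"claw":{"type":"array","items":{"type":"number"}},"newtons":{"type":"number"}},"required":["slide","dr","claw"]}

```bash
mkdir -p pics; cat > h.py <<'E'
import numpy as np, cv2
from bench import *
def world(c,u,v,z=None):
    # z None: use depth; else intersect ray with world height z
    R=np.array(c["R"]);t=np.array(c["t"])
    d=np.array([(u-c["cx"])/c["fx"],(v-c["cy"])/c["fy"],1.])
    o=-R.T@t; r=R.T@d
    if z is None:
        k=np.median(c["z_map"][int(v)-1:int(v)+2,int(u)-1:int(u)+2]); return o+r*k
    return o+r*(z-o[2])/r[2]
def cloud(c,m=None):
    v,u=np.nonzero((c["z_map"]>0)&(True if m is None else m)); k=c["z_map"][v,u]
    p=np.stack([(u-c["cx"])/c["fx"]*k,(v-c["cy"])/c["fy"]*k,k])
    return (np.array(c["R"]).T@(p-np.array(c["t"])[:,None])).T
E
python3 - <<'E'
from h import *
print(sense())
for cam in ["scene","top","wrist"]:
    c=capture(cam); cv2.imwrite(f"pics/{cam}0.png",c["pixels"])
    for n,z in [("grip",.146),("knob_bar",.108),("knob_end",.108),("axle",.034),("stop",0),("shoe",.069),("stand",0)]:
        r=landmark_of(n,cam)[:1]
        for q in r: print(cam,n,np.round(q["uv"]),round(q["confidence"],2),np.round(world(c,*q["uv"],z),4))
    if cam!="wrist":
      for n in ["log_0","crottin_0","ash_brick_1","price_stand_0","pyramid_1","honey_jar","jam_jar"]:
        for q in landmark_of(n,cam)[:1]: print(cam,n,np.round(q["uv"]),round(q["confidence"],2),np.round(world(c,*q["uv"],0),3))
E
```

```text
{'clock': 0.0, 'joints': array([ 7.19411490e+01,  2.02605974e+01,  9.36289980e+01, -6.75185108e-04,
        6.61882412e+01, -1.37281984e-01]), 'qvel': array([-0.07644942, -0.02506856, -0.03593858, -0.01174377, -0.0389106 ,
        0.08531124]), 'joint_torque': array([-1.03631057e-03, -5.93834066e+01, -3.34205461e+01,  6.95505878e-02,
        2.34664598e-02, -1.21595317e-04]), 'position': array([0.19216878, 0.59420048, 0.21388487]), 'tool_rot': array([-1.79922162e+02,  4.30840285e-04,  1.62078704e+02]), 'force': array([-0.118654  , -0.26013715,  0.13739727]), 'torque': array([-0.01504949, -0.01720752,  0.00986787]), 'gripper_force': 0.0, 'grip_width': 1.0024319056650877}
scene grip [402. 151.] 0.5 [ 0.5462 -0.3792  0.146 ]
scene knob_bar [388. 196.] 0.51 [ 0.5077 -0.2389  0.108 ]
scene knob_end [379. 196.] 0.82 [ 0.5257 -0.2226  0.108 ]
scene axle [392. 180.] 0.78 [ 0.558  -0.3766  0.034 ]
scene stop [393. 182.] 0.49 [ 0.5651 -0.4071  0.    ]
scene shoe [393. 169.] 0.4 [ 0.5627 -0.3852  0.069 ]
scene stand [385. 205.] 0.59 [ 0.5369 -0.3046  0.    ]
scene log_0 [387. 209.] 0.75 [ 0.525
[... 326 characters left out ...]
[0.794 0.129 0.   ]
top grip [408. 239.] 0.74 [ 0.5599 -0.3666  0.146 ]
top knob_bar [353. 255.] 0.7 [ 0.5171 -0.233   0.108 ]
top knob_end [347. 253.] 0.52 [ 0.5223 -0.2161  0.108 ]
top axle [404. 244.] 0.66 [ 0.5441 -0.3799  0.034 ]
top stop [408. 236.] 0.58 [ 0.5651 -0.3968  0.    ]
top shoe [403. 243.] 0.6 [ 0.5486 -0.3699  0.069 ]
top stand [376. 252.] 0.78 [ 0.5197 -0.3083  0.    ]
top log_0 [357. 222.] 0.68 [ 0.602 -0.252  0.   ]
top crottin_0 [405. 208.] 0.76 [ 0.642 -0.387  0.   ]
top price_stand_0 [204. 248.] 0.75 [0.522 0.177 0.   ]
top pyramid_1 [254. 244.] 0.93 [0.538 0.038 0.   ]
top honey_jar [222. 217.] 0.95 [0.612 0.127 0.   ]
top jam_jar [221. 154.] 0.91 [0.788 0.134 0.   ]
```

```bash
python3 - <<'E'
import cv2
t=cv2.imread("pics/top0.png");s=cv2.imread("pics/scene0.png")
a=cv2.resize(t[170:300,300:480],None,fx=4,fy=4,interpolation=cv2.INTER_CUBIC)
cv2.imwrite("pics/topc.png",a)
cv2.imwrite("pics/scenec.png",cv2.resize(s[110:250,290:480],None,fx=4,fy=4,interpolation=cv2.INTER_CUBIC))
E
```

```text
(no output)
```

View pics/topc.png

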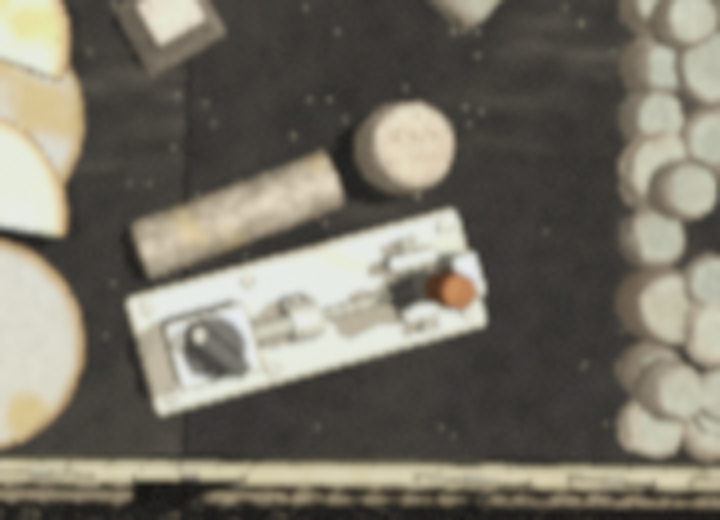

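View pics/scenec.png

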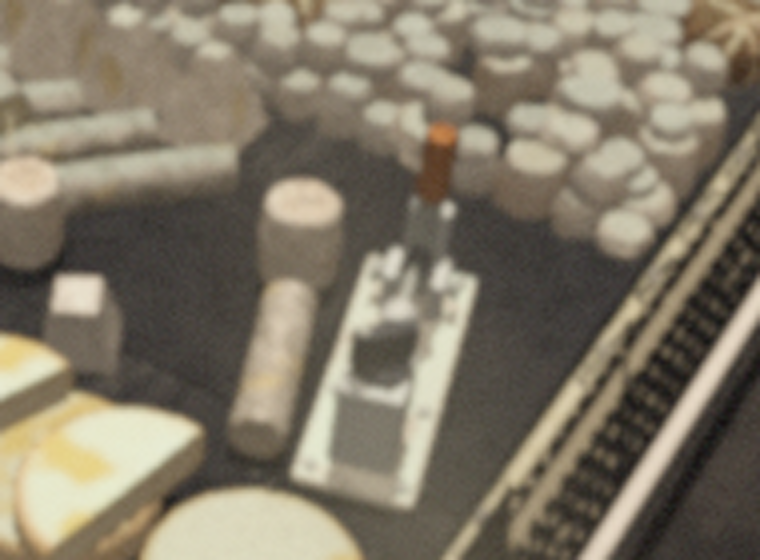

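```bash
cat >> h.py <<'E'
from scipy.spatial.transform import Rotation as Ro
import json
def plan(p1,yaw1,n,nd=2,start=None,claw=1):
    s=sense(); p0,y0=(s["position"],s["tool_rot"][2]) if start is None else start
    dy=(yaw1-y0+180)%360-180
    dz=round(-np.radians(dy)/n/.12,nd); y=y0; p=np.array(p0,float); sl=[]
    for i in range(n):
        R=Ro.from_euler("xyz",[180,0,y],degrees=True)
        d=R.inv().apply((np.array(p1)-p)/(n-i))/.04
        d=np.round(d,nd); p=p+R.apply(d*.04); y-=np.degrees(dz*.12); sl.append(d.tolist())
    print(json.dumps(sl).replace(" ","")); print("dz",dz,"n",n,"max",np.abs(sl).max(),"end",p,y)
E
python3 -c "
from h import *
print(np.round(sense()['position'],4))
plan([.50,-.30,.32],14,26)"
```

```text
[0.1923 0.5947 0.2146]
[[-0.55,-0.73,-0.1],[-0.62,-0.67,-0.1],[-0.68,-0.6,-0.1],[-0.74,-0.53,-0.1],[-0.79,-0.46,-0.1],[-0.83,-0.38,-0.1],[-0.86,-0.29,-0.1],[-0.89,-0.21,-0.1],[-0.9,-0.12,-0.1],[-0.91,-0.03,-0.1],[-0.91,0.06,-0.1],[-0.9,0.15,-0.1],[-0.88,0.24,-0.1],[-0.85,0.33,-0.1],[-0.81,0.41,-0.1],[-0.77,0.49,-0.1],[-0.71,0.56,-0.1],[-0.65,0.63,-0.1],[-0.59,0.69,-0.1],[-0.52,0.75,-0.11],[-0.44,0.79,-0.1],[-0.36,0.83,-0.11],[-0.27,0.87,-0.1],[-0.19,0.89,-0.11],[-0.1,0.9,-0.1],[-0.01,0.91,-0.11]]
dz 0.83 n 26 max 0.91 end [ 0.49989661 -0.30017311  0.32018152] 13.704352373417265
```

Call:
step_arm(slide=[[-0.55, -0.73, -0.1], [-0.62, -0.67, -0.1], [-0.68, -0.6, -0.1], [-0.74, -0.53, -0.1], [-0.79, -0.46, -0.1], [-0.83, -0.38, -0.1], [-0.86, -0.29, -0.1], [-0.89, -0.21, -0.1], [-0.9, -0.12, -0.1], [-0.91, -0.03, -0.1], [-0.91, 0.06, -0.1], [-0.9, 0.15, -0.1], [-0.88, 0.24, -0.1]], dr=[[0, 0, 0.83], [0, 0, 0.83], [0, 0, 0.83], [0, 0, 0.83], [0, 0, 0.83], [0, 0, 0.83], [0, 0, 0.83], [0, 0, 0.83], [0, 0, 0.83], [0, 0, 0.83], [0, 0, 0.83], [0, 0, 0.83], [0, 0, 0.83]], claw=[1, 1, 1, 1, 1, 1, 1, 1, 1, 1, 1, 1, 1])

```text
clock: 2.98
position: [0.3467, 0.1449, 0.2671]
tool_rot: [179.9, -0.0, 87.6]
force: [0.8, 0.2, -0.7]
grip_width: 1.003
gripper_force: 0.0
```

Call:
step_arm(slide=[[-0.85, 0.33, -0.1], [-0.81, 0.41, -0.1], [-0.77, 0.49, -0.1], [-0.71, 0.56, -0.1], [-0.65, 0.63, -0.1], [-0.59, 0.69, -0.1], [-0.52, 0.75, -0.11], [-0.44, 0.79, -0.1], [-0.36, 0.83, -0.11], [-0.27, 0.87, -0.1], [-0.19, 0.89, -0.11], [-0.1, 0.9, -0.1], [-0.01, 0.91, -0.11], [0, 0, 0], [0, 0, 0]], dr=[[0, 0, 0.83], [0, 0, 0.83], [0, 0, 0.83], [0, 0, 0.83], [0, 0, 0.83], [0, 0, 0.83], [0, 0, 0.83], [0, 0, 0.83], [0, 0, 0.83], [0, 0, 0.83], [0, 0, 0.83], [0, 0, 0.83], [0, 0, 0.83], [0, 0, 0], [0, 0, 0]], claw=[1, 1, 1, 1, 1, 1, 1, 1, 1, 1, 1, 1, 1, 0.5, 0.5])

```text
clock: 4.23
position: [0.5, -0.3016, 0.3198]
tool_rot: [-180.0, 0.0, 13.6]
force: [0.2, 0.3, 0.0]
grip_width: 0.88
gripper_force: 0.0
```

```bash
python3 - <<'E'
from h import *
s=sense();print(np.round(s["position"],4),np.round(s["tool_rot"],2),s["force"],s["grip_width"])
for cam in ["wrist","top"]:
    c=capture(cam); cv2.imwrite(f"pics/{cam}1.png",c["pixels"])
    if cam=="wrist": np.savez("w1.npz",**{k:np.array(v) for k,v in c.items()})
    if cam=="wrist": print("cam",-np.array(c["R"]).T@np.array(c["t"]))
    for n,z in [("grip",.146),("knob_bar",.108),("knob_end",.108),("axle",.034),("stop",0),("shoe",.069),("stand",0)]:
        for q in landmark_of(n,cam)[:1]: print(cam,n,np.round(q["uv"]),round(q["confidence"],2),np.round(world(c,*q["uv"],z),4))
E
```

```text
[ 0.5    -0.3016  0.3198] [-1.7998e+02  2.0000e-02  1.3600e+01] [0.19640445 0.31105308 0.03500985] 0.879878379685803
cam [ 0.56637615 -0.28513772  0.49063213]
wrist grip [386. 155.] 0.89 [ 0.5509 -0.3717  0.146 ]
wrist knob_bar [274. 156.] 0.97 [ 0.5121 -0.2322  0.108 ]
wrist knob_end [262. 140.] 0.83 [ 0.5292 -0.2125  0.108 ]
wrist axle [373. 147.] 0.78 [ 0.5536 -0.3745  0.034 ]
wrist stop [375. 151.] 0.68 [ 0.5473 -0.3872  0.    ]
wrist shoe [372. 150.] 0.82 [ 0.55   -0.3674  0.069 ]
wrist stand [329. 148.] 0.91 [ 0.5331 -0.3081  0.    ]
top grip [254. 243.] 0.73 [0.5454 0.0178 0.146 ]
top knob_bar [356. 259.] 0.69 [ 0.5072 -0.2399  0.108 ]
top knob_end [345. 250.] 0.47 [ 0.5284 -0.2127  0.108 ]
top axle [406. 242.] 0.66 [ 0.5505 -0.3862  0.034 ]
top stop [407. 240.] 0.48 [ 0.5538 -0.3957  0.    ]
top shoe [402. 241.] 0.55 [ 0.5518 -0.3683  0.069 ]
top stand [376. 250.] 0.59 [ 0.5228 -0.306   0.    ]
```

View pics/wrist1.png

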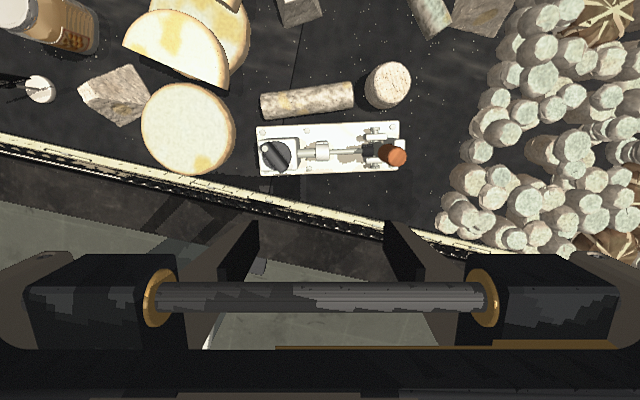

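```bash
python3 - <<'E'
from h import *
c=dict(np.load("w1.npz")); P=cloud(c); 
q=P[(P[:,0]>.44)&(P[:,0]<.63)&(P[:,1]>-.45)&(P[:,1]<-.15)]
pl=q[(q[:,2]>.008)&(q[:,2]<.017)]
pix=c["pixels"].astype(int)
# keep bright plate only
v,u=np.nonzero(c["z_map"]>0)
br=(pix[v,u].min(1)>150)&(P[:,2]>.006)&(P[:,2]<.02)&(P[:,0]>.44)&(P[:,0]<.61)&(P[:,1]>-.45)&(P[:,1]<-.15)
r=cv2.minAreaRect((P[br][:,:2]*1000).astype(np.float32)); print(br.sum(),r)
g=q[q[:,2]>.160]; print("grip top",len(g),(g.min(0)+g.max(0))/2,g.mean(0),g.max(0)-g.min(0))
b=q[(q[:,2]>.112)&(q[:,2]<.130)&(q[:,1]>-.3)]
m=b.mean(0); w,V=np.linalg.eigh(np.cov((b-m)[:,:2].T)); print("bar",len(b),m,np.degrees(np.arctan2(V[1,1],V[0,1])),cv2.minAreaRect((b[:,:2]*1000).astype(np.float32)))
h=q[(q[:,2]>.080)&(q[:,2]<.09)&(q[:,1]>-.3)]; print("housing",cv2.minAreaRect((h[:,:2]*1000).astype(np.float32)))
E
```

```text
3615 ((532.3174438476562, -305.240966796875), (82.91848754882812, 237.71702575683594), 15.964046478271484)
grip top 76841 [ 0.52110479 -0.29888236  0.30563406] [ 0.52121696 -0.29613736  0.42698383] [0.08717788 0.17846855 0.29087821]
bar 394 [ 0.51212596 -0.23412244  0.12268167] 51.1981810895384 ((511.2670593261719, -233.48117065429688), (45.398033142089844, 14.118898391723633), 51.273075103759766)
housing ((517.324951171875, -254.11795043945312), (46.052345275878906, 99.29895782470703), 16.72456169128418)
```

```bash
python3 -c "
from h import *
plan([.553,-.3773,.25],16,4)
plan([.553,-.3773,.14],16,5,start=([.553,-.3773,.25],16))"
```

```text
[[0.21,0.55,0.44],[0.2,0.55,0.44],[0.2,0.55,0.44],[0.19,0.55,0.43]]
dz -0.08 n 4 max 0.55 end [ 0.55296901 -0.37734014  0.2501944 ] 15.907098115568031
[[-0.0,-0.0,0.55],[-0.0,-0.0,0.55],[-0.0,-0.0,0.55],[-0.0,-0.0,0.55],[-0.0,-0.0,0.55]]
dz -0.0 n 5 max 0.55 end [ 0.553  -0.3773  0.14  ] 16.0
```

Call:
step_arm(slide=[[0.21, 0.55, 0.44], [0.2, 0.55, 0.44], [0.2, 0.55, 0.44], [0.19, 0.55, 0.43], [0, 0, 0], [0, 0, 0], [0, 0, 0]], dr=[[0, 0, -0.08], [0, 0, -0.08], [0, 0, -0.08], [0, 0, -0.08], [0, 0, 0], [0, 0, 0], [0, 0, 0]], claw=[0.8, 0.8, 0.8, 0.8, 0.8, 0.8, 0.8])

```text
clock: 5.62
position: [0.5527, -0.377, 0.2505]
tool_rot: [-180.0, 0.0, 15.9]
force: [0.6, 0.2, 0.0]
grip_width: 0.802
gripper_force: 0.0
```

```bash
python3 - <<'E'
from h import *
s=sense();print(np.round(s["position"],4),np.round(s["tool_rot"],2),s["force"],s["grip_width"])
c=capture("wrist"); cv2.imwrite("pics/wrist2.png",c["pixels"])
for n,z in [("grip",.146),("knob_end",.108)]:
    for q in landmark_of(n,"wrist")[:1]: print(n,np.round(q["uv"]),round(q["confidence"],2),np.round(world(c,*q["uv"],z),4))
E
```

```text
[ 0.5527 -0.377   0.2505] [-1.7997e+02  1.0000e-02  1.5880e+01] [0.56751975 0.1697886  0.00246691] 0.8023942318548264
grip [321. 196.] 0.82 [ 0.5521 -0.3768  0.146 ]
knob_end [178. 172.] 0.92 [ 0.5253 -0.2164  0.108 ]
```

View pics/wrist2.png

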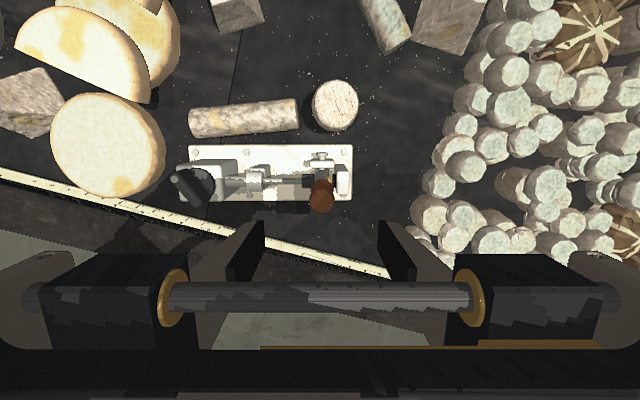

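Call:
step_arm(slide=[[0, 0, 0.55], [0, 0, 0.55], [0, 0, 0.55], [0, 0, 0.55], [0, 0, 0.55], [0, 0, 0], [0, 0.15, 0], [0, 0.15, 0], [0, 0.15, 0], [0, 0, 0], [0, 0, 0]], dr=[[0, 0, 0], [0, 0, 0], [0, 0, 0], [0, 0, 0], [0, 0, 0], [0, 0, 0], [0, 0, 0], [0, 0, 0], [0, 0, 0], [0, 0, 0], [0, 0, 0]], claw=[0.8, 0.8, 0.8, 0.8, 0.8, 0.8, 0.8, 0.8, 0.8, 0.8, 0.8])

```text
clock: 6.68
position: [0.5584, -0.3955, 0.1414]
tool_rot: [179.9, -0.1, 15.9]
force: [0.2, 0.6, 0.2]
grip_width: 0.802
gripper_force: 0.0
```

Call:
step_arm(slide=[[0, 0.05, 0], [0, 0.05, 0], [0, 0.05, 0], [0, 0, 0]], dr=[[0, 0, 0], [0, 0, 0], [0, 0, 0], [0, 0, 0]], claw=[0.8, 0.8, 0.8, 0.8])

```text
clock: 7.02
position: [0.5597, -0.4007, 0.1402]
tool_rot: [180.0, -0.0, 15.9]
force: [-0.0, 0.5, 0.4]
grip_width: 0.798
gripper_force: 0.0
```

Call:
step_arm(slide=[[0, 0.05, 0], [0, 0.05, 0], [0, 0, 0], [0, 0, 0]], dr=[[0, 0, 0], [0, 0, 0], [0, 0, 0], [0, 0, 0]], claw=[0.8, 0.8, 0.8, 0.8])

```text
clock: 7.35
position: [0.5607, -0.4043, 0.1401]
tool_rot: [-180.0, 0.0, 15.9]
force: [-0.3, 0.4, 0.1]
grip_width: 0.798
gripper_force: 0.0
```

Call:
step_arm(slide=[[0, 0.05, 0], [0, 0, 0], [0, 0, 0]], dr=[[0, 0, 0], [0, 0, 0], [0, 0, 0]], claw=[0.8, 0.8, 0.8])

```text
clock: 7.6
position: [0.5612, -0.4063, 0.1402]
tool_rot: [180.0, -0.0, 15.9]
force: [0.1, 0.2, -0.0]
grip_width: 0.798
gripper_force: 0.0
```

Call:
step_arm(slide=[[0, 0.05, 0], [0, 0.05, 0], [0, 0, 0]], dr=[[0, 0, 0], [0, 0, 0], [0, 0, 0]], claw=[0.8, 0.8, 0.8])

```text
clock: 7.85
position: [0.5624, -0.4104, 0.1402]
tool_rot: [180.0, -0.0, 15.9]
force: [-0.2, 0.0, 0.4]
grip_width: 0.8
gripper_force: 0.0
```

Call:
step_arm(slide=[[0, 0.05, 0], [0, 0, 0], [0, 0, 0]], dr=[[0, 0, 0], [0, 0, 0], [0, 0, 0]], claw=[0.8, 0.8, 0.8])

```text
clock: 8.1
position: [0.5628, -0.412, 0.1401]
tool_rot: [-180.0, 0.0, 15.9]
force: [-0.4, 1.0, 0.3]
grip_width: 0.8
gripper_force: 0.2
```

```bash
python3 - <<'E'
from h import *
s=sense();print(np.round(s["position"],4),np.round(s["force"],2),s["torque"],s["grip_width"])
c=capture("wrist"); cv2.imwrite("pics/wrist3.png",c["pixels"])
for n,z in [("grip",.146),("knob_end",.108)]:
    for q in landmark_of(n,"wrist")[:1]: print(n,np.round(q["uv"]),round(q["confidence"],2),np.round(world(c,*q["uv"],z),4))
E
```

```text
[ 0.5628 -0.412   0.1401] [-0.38  1.04  0.33] [ 0.03109098  0.12913284 -0.00518965] 0.8000692336287002
grip [280. 238.] 0.74 [ 0.5551 -0.3871  0.146 ]
knob_end [ 53. 193.] 0.68 [ 0.5263 -0.2134  0.108 ]
```

Call:
step_arm(slide=[[0, 0.03, 0], [0, 0.03, 0], [0, 0, 0]], dr=[[0, 0, 0], [0, 0, 0], [0, 0, 0]], claw=[0.8, 0.8, 0.8])

```text
clock: 8.5
position: [0.5633, -0.4136, 0.1401]
tool_rot: [-179.9, 0.0, 15.9]
force: [-1.7, 4.5, 3.0]
grip_width: 0.799
gripper_force: 2.3
```

```bash
python3 - <<'E'
from h import *
s=sense();print(np.round(s["position"],4),np.round(s["force"],2),s["gripper_force"],s["grip_width"])
E
```

```text
[ 0.5633 -0.4136  0.1401] [-1.71  4.5   3.  ] 2.3443515796680003 0.7990471445335056
```

Call:
step_arm(slide=[[0, 0.02, 0], [0, 0, 0], [0, 0, 0], [0, 0, 0]], dr=[[0, 0, 0], [0, 0, 0], [0, 0, 0], [0, 0, 0]], claw=[0.8, 0.8, 0.8, 0.8])

```text
clock: 8.83
position: [0.5634, -0.414, 0.1401]
tool_rot: [-179.9, 0.0, 15.9]
force: [-1.4, 5.8, 2.3]
grip_width: 0.801
gripper_force: 3.1
```

Call:
step_arm(slide=[[0, -0.2, 0], [0, -0.3, 0], [0, -0.3, 0], [0, -0.25, 0], [0, -0.1, 0], [0, -0.05, 0], [0, -0.05, 0], [0, -0.05, 0], [0, 0, 0]], dr=[[0, 0, 0], [0, 0, 0], [0, 0, 0], [0, 0, 0], [0, 0, 0], [0, 0, 0], [0, 0, 0], [0, 0, 0], [0, 0, 0]], claw=[0.8, 0.8, 0.8, 0.8, 0.8, 0.8, 0.8, 0.8, 0.8])

```text
clock: 9.58
position: [0.5495, -0.365, 0.1403]
tool_rot: [180.0, -0.0, 15.9]
force: [0.1, 0.4, -0.5]
grip_width: 0.8
gripper_force: 0.0
```

Call:
step_arm(slide=[[0, -0.05, 0], [0, -0.05, 0], [0, 0, 0]], dr=[[0, 0, 0], [0, 0, 0], [0, 0, 0]], claw=[0.8, 0.8, 0.8])

```text
clock: 9.83
position: [0.5482, -0.361, 0.1401]
tool_rot: [-180.0, 0.0, 15.9]
force: [0.1, -0.2, 0.3]
grip_width: 0.801
gripper_force: 0.0
```

Call:
step_arm(slide=[[0, -0.05, 0], [0, -0.05, 0], [0, 0, 0]], dr=[[0, 0, 0], [0, 0, 0], [0, 0, 0]], claw=[0.8, 0.8, 0.8])

```text
clock: 10.08
position: [0.5471, -0.357, 0.1401]
tool_rot: [-180.0, 0.0, 15.9]
force: [-0.9, -0.4, -0.1]
grip_width: 0.801
gripper_force: 0.0
```

Call:
step_arm(slide=[[0, -0.05, 0], [0, -0.05, 0], [0, 0, 0]], dr=[[0, 0, 0], [0, 0, 0], [0, 0, 0]], claw=[0.8, 0.8, 0.8])

```text
clock: 10.33
position: [0.546, -0.3531, 0.1401]
tool_rot: [-180.0, 0.0, 15.9]
force: [-0.3, 0.1, -0.8]
grip_width: 0.799
gripper_force: 0.0
```

Call:
step_arm(slide=[[0, -0.05, 0], [0, 0, 0]], dr=[[0, 0, 0], [0, 0, 0]], claw=[0.8, 0.8])

```text
clock: 10.5
position: [0.5455, -0.3513, 0.1402]
tool_rot: [-180.0, 0.0, 15.9]
force: [0.9, 0.9, 0.5]
grip_width: 0.799
gripper_force: 0.0
```

Call:
step_arm(slide=[[0, -0.05, 0], [0, 0, 0]], dr=[[0, 0, 0], [0, 0, 0]], claw=[0.8, 0.8])

```text
clock: 10.67
position: [0.545, -0.3494, 0.1402]
tool_rot: [-180.0, 0.0, 15.9]
force: [0.9, 1.2, -0.1]
grip_width: 0.8
gripper_force: 0.0
```

Call:
step_arm(slide=[[0, -0.05, 0], [0, 0, 0], [0, 0, 0]], dr=[[0, 0, 0], [0, 0, 0], [0, 0, 0]], claw=[0.8, 0.8, 0.8])

```text
clock: 10.92
position: [0.5445, -0.3476, 0.1402]
tool_rot: [-180.0, 0.0, 15.9]
force: [0.1, -0.7, -1.2]
grip_width: 0.803
gripper_force: 0.0
```

Call:
step_arm(slide=[[0, -0.05, 0], [0, 0, 0], [0, 0, 0]], dr=[[0, 0, 0], [0, 0, 0], [0, 0, 0]], claw=[0.8, 0.8, 0.8])

```text
clock: 11.17
position: [0.5439, -0.3457, 0.1402]
tool_rot: [-180.0, 0.0, 15.9]
force: [-0.2, -1.1, -0.3]
grip_width: 0.801
gripper_force: 0.0
```

Call:
step_arm(slide=[[0, -0.05, 0], [0, 0, 0], [0, 0, 0]], dr=[[0, 0, 0], [0, 0, 0], [0, 0, 0]], claw=[0.8, 0.8, 0.8])

```text
clock: 11.42
position: [0.5434, -0.3439, 0.1403]
tool_rot: [180.0, -0.0, 15.9]
force: [0.0, -0.8, 0.2]
grip_width: 0.796
gripper_force: 0.3
```

Call:
step_arm(slide=[[0, -0.05, 0], [0, 0, 0], [0, 0, 0]], dr=[[0, 0, 0], [0, 0, 0], [0, 0, 0]], claw=[0.8, 0.8, 0.8])

```text
clock: 11.67
position: [0.5429, -0.3421, 0.1402]
tool_rot: [180.0, -0.0, 15.9]
force: [1.2, -2.3, -1.4]
grip_width: 0.8
gripper_force: 0.9
```

Call:
step_arm(slide=[[0, -0.05, 0], [0, 0, 0], [0, 0, 0]], dr=[[0, 0, 0], [0, 0, 0], [0, 0, 0]], claw=[0.8, 0.8, 0.8])

```text
clock: 11.92
position: [0.5424, -0.3402, 0.1402]
tool_rot: [180.0, -0.0, 15.9]
force: [0.8, -2.8, -1.5]
grip_width: 0.802
gripper_force: 1.5
```

Call:
step_arm(slide=[[0, -0.05, 0], [0, 0, 0], [0, 0, 0]], dr=[[0, 0, 0], [0, 0, 0], [0, 0, 0]], claw=[0.8, 0.8, 0.8])

```text
clock: 12.17
position: [0.5419, -0.3383, 0.1402]
tool_rot: [180.0, -0.0, 15.9]
force: [1.3, -3.7, -1.2]
grip_width: 0.8
gripper_force: 2.4
```

Call:
step_arm(slide=[[0, -0.05, 0], [0, 0, 0], [0, 0, 0]], dr=[[0, 0, 0], [0, 0, 0], [0, 0, 0]], claw=[0.8, 0.8, 0.8])

```text
clock: 12.42
position: [0.5414, -0.3366, 0.1402]
tool_rot: [180.0, -0.0, 15.9]
force: [1.2, -5.2, -2.9]
grip_width: 0.801
gripper_force: 2.9
```

Call:
step_arm(slide=[[0, -0.02, 0], [0, 0, 0], [0, 0, 0]], dr=[[0, 0, 0], [0, 0, 0], [0, 0, 0]], claw=[0.8, 0.8, 0.8])

```text
clock: 12.67
position: [0.5412, -0.336, 0.1402]
tool_rot: [179.9, -0.0, 15.9]
force: [2.8, -6.8, -3.3]
grip_width: 0.802
gripper_force: 3.2
```

```bash
python3 -c "
from h import *
s=sense();p=s['position'];print(p,s['tool_rot'])
plan([.5116,-.2333,.25],51.2,6,start=([.5527,-.377,.25],15.9))
"
```

```text
[ 0.54120121 -0.33598193  0.14015409] [ 1.79936959e+02 -1.03528351e-02  1.59094023e+01]
[[-0.0,-0.62,-0.0],[0.06,-0.62,-0.0],[0.13,-0.61,-0.0],[0.19,-0.59,-0.0],[0.25,-0.57,-0.0],[0.31,-0.55,-0.0]]
dz -0.86 n 6 max 0.62 end [ 0.51163074 -0.23314044  0.25      ] 51.377546674500564
```

Call:
step_arm(slide=[[0, 0.2, 0], [0, 0.3, 0], [0, 0.3, 0], [0, 0.27, 0], [0, 0, -0.5], [0, 0, -0.8], [0, 0, -0.8], [0, 0, -0.65], [0, 0, 0], [0, 0, 0]], dr=[[0, 0, 0], [0, 0, 0], [0, 0, 0], [0, 0, 0], [0, 0, 0], [0, 0, 0], [0, 0, 0], [0, 0, 0], [0, 0, 0], [0, 0, 0]], claw=[0.8, 0.8, 0.8, 0.8, 0.8, 0.8, 0.8, 0.8, 0.8, 0.8])

```text
clock: 13.5
position: [0.5536, -0.3777, 0.2519]
tool_rot: [179.9, -0.1, 15.9]
force: [0.3, 0.2, -0.3]
grip_width: 0.798
gripper_force: 0.0
```

```bash
python3 -c "
from h import *
plan([.5116,-.2333,.25],51.2,6)
"
```

```text
[[-0.0,-0.63,0.01],[0.06,-0.62,0.01],[0.12,-0.61,0.01],[0.19,-0.6,0.01],[0.25,-0.58,0.0],[0.3,-0.54,0.01]]
dz -0.86 n 6 max 0.63 end [ 0.51163077 -0.23354762  0.24987062] 51.356564738057884
```

Call:
step_arm(slide=[[0, -0.63, 0], [0.06, -0.62, 0], [0.12, -0.61, 0], [0.19, -0.6, 0], [0.25, -0.58, 0], [0.3, -0.54, 0], [0, 0, 0], [0, 0, 0]], dr=[[0, 0, -0.86], [0, 0, -0.86], [0, 0, -0.86], [0, 0, -0.86], [0, 0, -0.86], [0, 0, -0.86], [0, 0, 0], [0, 0, 0]], claw=[0.6, 0.6, 0.6, 0.6, 0.6, 0.6, 0.6, 0.6])

```text
clock: 14.17
position: [0.5101, -0.2316, 0.249]
tool_rot: [-179.9, 0.0, 51.4]
force: [0.2, -0.4, -0.3]
grip_width: 0.601
gripper_force: 0.0
```

```bash
cat > bar.py <<'E'
from h import *
s=sense();print(np.round(s["position"],4),np.round(s["tool_rot"],2),s["force"],s["grip_width"])
c=capture("wrist")
for n,z in [("grip",.146),("knob_end",.108),("knob_bar",.108)]:
    for q in landmark_of(n,"wrist")[:1]: print(n,np.round(q["uv"]),round(q["confidence"],2),np.round(world(c,*q["uv"],z),4))
q=cloud(c); q=q[(np.hypot(q[:,0]-.5116,q[:,1]+.2333)<.035)&(q[:,2]>.112)&(q[:,2]<.130)]
r=cv2.minAreaRect((q[:,:2]*1000).astype(np.float32)); print("bar",len(q),r)
g=cloud(c); g=g[(np.hypot(g[:,0]-.553,g[:,1]+.377)<.04)&(g[:,2]>.168)&(g[:,2]<.18)]
if len(g): print("griptop",len(g),g.mean(0),"stand y",(g.mean(0)[:2]-[.553,-.3773])@[-.2756,.9613])
E
python3 bar.py
```

```text
[ 0.5101 -0.2316  0.249 ] [-1.7988e+02  3.0000e-02  5.1400e+01] [ 0.1802703  -0.42760703 -0.28510613] 0.6010132359784508
grip [430. 269.] 0.69 [ 0.5508 -0.3691  0.146 ]
knob_end [322. 168.] 0.62 [ 0.5253 -0.2144  0.108 ]
knob_bar [325. 191.] 0.9 [ 0.5109 -0.2377  0.108 ]
bar 517 ((511.3259582519531, -232.81007385253906), (44.77421188354492, 13.397619247436523), 51.521934509277344)
```

Call:
step_arm(slide=[[0, 0.05, 0.6], [0, 0, 0.8], [0, 0, 0.8], [0, 0, 0.8], [0, 0, 0.55], [0, 0, 0.23], [0, 0, 0], [0, 0, 0], [0, 0, 0], [0, 0, 0], [0, 0, 0], [0, 0, 0], [0, 0, 0], [0, 0, 0]], dr=[[0, 0, 0], [0, 0, 0], [0, 0, 0], [0, 0, 0], [0, 0, 0], [0, 0, 0], [0, 0, 0], [0, 0, 0], [0, 0, 0], [0, 0, 0], [0, 0, 0], [0, 0, 0], [0, 0, 0], [0, 0, 0]], claw=[0.6, 0.6, 0.6, 0.6, 0.6, 0.6, 0.6, 0, 0, 0, 0, 0, 0, 0], newtons=40)

```text
clock: 15.53
position: [0.5123, -0.2335, 0.0996]
tool_rot: [180.0, -0.0, 51.4]
force: [-2.1, 1.3, 3.4]
grip_width: 0.147
gripper_force: 40.0
```

Call:
step_arm(slide=[[0, 0, 0], [0, 0, 0], [0, 0, 0], [0, 0, 0], [0, 0, 0], [0, 0, 0], [0, 0, 0], [0, 0, 0], [0, 0, 0], [0, 0, 0], [0, 0, 0], [0, 0, 0], [0, 0, 0], [0, 0, 0], [0, 0, 0], [0, 0, 0], [0, 0, 0], [0, 0, 0], [0, 0, 0], [0, 0, 0]], dr=[[0, 0, 0.5], [0, 0, 0.5], [0, 0, 0.5], [0, 0, 0.5], [0, 0, 0.5], [0, 0, 0.5], [0, 0, 0.5], [0, 0, 0.5], [0, 0, 0.5], [0, 0, 0.5], [0, 0, 0.5], [0, 0, 0.5], [0, 0, 0.5], [0, 0, 0.5], [0, 0, 0.5], [0, 0, 0.5], [0, 0, 0.5], [0, 0, 0.5], [0, 0, 0.5], [0, 0, 0.5]], claw=[0, 0, 0, 0, 0, 0, 0, 0, 0, 0, 0, 0, 0, 0, 0, 0, 0, 0, 0, 0])

```text
clock: 17.2
position: [0.5124, -0.234, 0.0995]
tool_rot: [180.0, -0.0, -17.5]
force: [-2.0, -0.3, 4.2]
grip_width: 0.15
gripper_force: 40.0
```

Call:
step_arm(slide=[[0, 0, 0], [0, 0, 0], [0, 0, 0], [0, 0, 0], [0, 0, 0], [0, 0, 0]], dr=[[0, 0, 0], [0, 0, 0], [0, 0, 0], [0, 0, 0], [0, 0, 0], [0, 0, 0]], claw=[0, 0, 0.6, 0.6, 0.6, 0.6])

```text
clock: 17.7
position: [0.5122, -0.2336, 0.0988]
tool_rot: [-180.0, 0.0, -17.3]
force: [0.3, 0.8, 0.4]
grip_width: 0.418
gripper_force: 0.0
```

Call:
step_arm(slide=[[0, 0, -0.6], [0, 0, -0.9], [0, 0, -0.9], [0, 0, -0.9], [0, 0, -0.5], [0, 0, 0], [0, 0, 0]], dr=[[0, 0, 0], [0, 0, 0], [0, 0, 0], [0, 0, 0], [0, 0, 0], [0, 0, 0], [0, 0, 0]], claw=[0.6, 0.6, 0.6, 0.6, 0.6, 0.6, 0.6])

```text
clock: 18.28
position: [0.5128, -0.2338, 0.2519]
tool_rot: [180.0, -0.1, -17.4]
force: [-0.7, 0.9, -0.1]
grip_width: 0.6
gripper_force: 0.0
```

```bash
python3 bar.py
```

```text
[ 0.5128 -0.2338  0.2519] [ 1.7999e+02 -1.3000e-01 -1.7350e+01] [-0.67559781  0.93203414 -0.14636425] 0.599837082989338
grip [461. 105.] 0.87 [ 0.5564 -0.3861  0.146 ]
knob_end [320. 166.] 0.59 [ 0.5357 -0.2403  0.108 ]
knob_bar [323. 188.] 0.72 [ 0.5103 -0.2355  0.108 ]
bar 504 ((511.78033447265625, -233.63612365722656), (13.381686210632324, 45.02845764160156), 72.38416290283203)
griptop 608 [ 0.55701561 -0.38845804  0.17235134] stand y -0.011832928874256124
```

```bash
python3 -c "
from h import *
plan([.5535,-.379,.25],15.9,6)
"
```

```text
[[0.35,0.53,-0.0],[0.3,0.56,-0.0],[0.24,0.58,-0.0],[0.18,0.61,-0.01],[0.12,0.62,-0.0],[0.06,0.62,-0.01]]
dz -0.81 n 6 max 0.62 end [ 0.5533346  -0.37887662  0.25000266] 16.0516696467583
```

Call:
step_arm(slide=[[0.35, 0.53, 0], [0.3, 0.56, 0], [0.24, 0.58, 0], [0.18, 0.61, 0], [0.12, 0.62, 0], [0.06, 0.62, 0], [0, 0, 0], [0, 0, 0]], dr=[[0, 0, -0.81], [0, 0, -0.81], [0, 0, -0.81], [0, 0, -0.81], [0, 0, -0.81], [0, 0, -0.81], [0, 0, 0], [0, 0, 0]], claw=[0.8, 0.8, 0.8, 0.8, 0.8, 0.8, 0.8, 0.8])

```text
clock: 19.15
position: [0.5536, -0.3798, 0.2489]
tool_rot: [-179.9, 0.1, 15.9]
force: [0.3, -0.6, -0.9]
grip_width: 0.799
gripper_force: 0.0
```

Call:
step_arm(slide=[[0, 0, 0.55], [0, 0, 0.55], [0, 0, 0.55], [0, 0, 0.55], [0, 0, 0.55], [0, 0, 0], [0, 0.2, 0], [0, 0.3, 0], [0, 0.2, 0], [0, 0, 0], [0, 0, 0]], dr=[[0, 0, 0], [0, 0, 0], [0, 0, 0], [0, 0, 0], [0, 0, 0], [0, 0, 0], [0, 0, 0], [0, 0, 0], [0, 0, 0], [0, 0, 0], [0, 0, 0]], claw=[0.8, 0.8, 0.8, 0.8, 0.8, 0.8, 0.8, 0.8, 0.8, 0.8, 0.8])

```text
clock: 20.07
position: [0.5625, -0.4073, 0.1421]
tool_rot: [179.9, -0.1, 16.0]
force: [0.3, 0.2, 0.3]
grip_width: 0.798
gripper_force: 0.0
```

```bash
cat > s.py <<'E'
from h import *
s=sense();p=s["position"];print(np.round(p,4),np.round(s["tool_rot"],2),np.round(s["force"],2),s["gripper_force"],"standy",(p[:2]-[.553,-.3773])@[-.2756,.9613])
E
python3 s.py
```

```text
[ 0.5625 -0.4073  0.1421] [ 1.7992e+02 -7.0000e-02  1.5980e+01] [0.29 0.19 0.27] 0.0 standy -0.03148906539937574
```

Now at −31.5; contact expected about −36 to −38.

Call:
step_arm(slide=[[0, 0.05, 0], [0, 0.04, 0], [0, 0, 0], [0, 0, 0]], dr=[[0, 0, 0], [0, 0, 0], [0, 0, 0], [0, 0, 0]], claw=[0.8, 0.8, 0.8, 0.8])

```text
clock: 20.4
position: [0.5629, -0.4096, 0.1411]
tool_rot: [-180.0, -0.0, 16.0]
force: [0.1, -0.1, -0.1]
grip_width: 0.804
gripper_force: 0.0
```

Call:
step_arm(slide=[[0, 0.025, 0], [0, 0, 0], [0, 0, 0]], dr=[[0, 0, 0], [0, 0, 0], [0, 0, 0]], claw=[0.8, 0.8, 0.8])

```text
clock: 20.65
position: [0.5632, -0.4106, 0.141]
tool_rot: [-180.0, 0.0, 16.0]
force: [-0.1, 0.0, 0.1]
grip_width: 0.802
gripper_force: 0.0
```

Call:
step_arm(slide=[[0, 0.025, 0], [0, 0, 0], [0, 0, 0]], dr=[[0, 0, 0], [0, 0, 0], [0, 0, 0]], claw=[0.8, 0.8, 0.8])

```text
clock: 20.9
position: [0.5635, -0.4116, 0.141]
tool_rot: [-180.0, 0.0, 16.0]
force: [-0.2, -0.0, -0.5]
grip_width: 0.801
gripper_force: 0.0
```

```bash
python3 s.py
```

```text
[ 0.5635 -0.4116  0.141 ] [-180.      0.     16.04] [-0.18 -0.02 -0.5 ] 0.0 standy -0.03589771617915227
```

Call:
step_arm(slide=[[0, 0.025, 0], [0, 0, 0], [0, 0, 0]], dr=[[0, 0, 0], [0, 0, 0], [0, 0, 0]], claw=[0.8, 0.8, 0.8])

```text
clock: 21.15
position: [0.5638, -0.4126, 0.141]
tool_rot: [180.0, -0.0, 16.0]
force: [0.7, -0.5, 0.3]
grip_width: 0.799
gripper_force: 0.0
```

Call:
step_arm(slide=[[0, 0.02, 0], [0, 0, 0], [0, 0, 0]], dr=[[0, 0, 0], [0, 0, 0], [0, 0, 0]], claw=[0.8, 0.8, 0.8])

```text
clock: 21.4
position: [0.5639, -0.4131, 0.1409]
tool_rot: [-180.0, 0.0, 16.0]
force: [0.7, 1.2, 0.7]
grip_width: 0.798
gripper_force: 0.6
```

```bash
python3 s.py
```

```text
[ 0.5639 -0.4131  0.1409] [-1.7997e+02  1.0000e-02  1.6040e+01] [0.69 1.25 0.72] 0.6269344203246874 standy -0.03745664820979788
```

Call:
step_arm(slide=[[0, 0.025, 0], [0, 0, 0], [0, 0, 0]], dr=[[0, 0, 0], [0, 0, 0], [0, 0, 0]], claw=[0.8, 0.8, 0.8])

```text
clock: 21.65
position: [0.5641, -0.4138, 0.1409]
tool_rot: [-179.9, 0.0, 16.0]
force: [-0.4, 3.2, 1.6]
grip_width: 0.803
gripper_force: 2.0
```

Call:
step_arm(slide=[[0, 0.015, 0], [0, 0, 0], [0, 0, 0]], dr=[[0, 0, 0], [0, 0, 0], [0, 0, 0]], claw=[0.8, 0.8, 0.8])

```text
clock: 21.9
position: [0.5642, -0.4142, 0.1408]
tool_rot: [-179.9, 0.0, 16.0]
force: [-1.6, 4.2, 1.9]
grip_width: 0.799
gripper_force: 2.8
```

```bash
python3 s.py
```

```text
[ 0.5642 -0.4142  0.1408] [-1.7992e+02  2.0000e-02  1.6040e+01] [-1.56  4.23  1.93] 2.755553763709031 standy -0.03850788839324153
```

Call:
step_arm(slide=[[0, 0.015, 0], [0, 0, 0], [0, 0, 0]], dr=[[0, 0, 0], [0, 0, 0], [0, 0, 0]], claw=[0.8, 0.8, 0.8])

```text
clock: 22.15
position: [0.5642, -0.4144, 0.1408]
tool_rot: [-179.9, 0.0, 16.0]
force: [-2.9, 8.2, 2.1]
grip_width: 0.795
gripper_force: 3.4
```

Call:
step_arm(slide=[[0, -0.1, 0], [0, -0.15, 0], [0, -0.1, 0], [0, 0, 0], [0, 0, -0.6], [0, 0, -0.8], [0, 0, -0.8], [0, 0, -0.8], [0, 0, -0.5], [0, 0, 0], [0, 0, 0], [0, 0, 0]], dr=[[0, 0, 0], [0, 0, 0], [0, 0, 0], [0, 0, 0], [0, 0, 0], [0, 0, 0], [0, 0, 0], [0, 0, 0], [0, 0, 0], [0, 0, 0], [0, 0, 0], [0, 0, 0]], claw=[0.8, 0.8, 0.8, 0.8, 0.8, 0.8, 0.8, 0.8, 0.8, 0.8, 0.8, 0.8])

```text
clock: 23.15
position: [0.5602, -0.4018, 0.2799]
tool_rot: [-180.0, 0.1, 16.0]
force: [-0.3, -0.2, -0.5]
grip_width: 0.8
gripper_force: 0.0
```

```bash
python3 bar.py; python3 -c "
from bench import *
print(close_job())"
```

```text
[ 0.5602 -0.4018  0.2799] [-1.7995e+02  5.0000e-02  1.6040e+01] [-0.2633006  -0.24332817 -0.54055458] 0.7998150952025989
grip [307. 188.] 0.58 [ 0.5565 -0.3868  0.146 ]
knob_end [189. 167.] 0.77 [ 0.533 -0.24   0.108]
knob_bar [182. 181.] 0.76 [ 0.5139 -0.2348  0.108 ]
bar 510 ((511.9082946777344, -233.81776428222656), (14.5358247756958, 45.30169677734375), 71.97698211669922)
griptop 368 [ 0.55770724 -0.39064969  0.17254734] stand y -0.01413037802174535
the job is handed in; nothing more can be done
None
```

I took the play out by turning the knob about 1.2 rad clockwise; by my estimate the shoe now bears on the arm with about 10 N, a little over the 8 N you asked for. The final lean on the stop post met resistance at once, with one noisy reading near 8.7 N against about 6 N intended. The arm and knob are let go, and the job was handed in at about 23 s; no result came back.

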